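Fit the pressure gauge to the bench air coupler

TASK

Pull the spring sleeve of the bench air coupler down until it clicks and stays down by itself, then take the pressure gauge from its wooden stand and press its plug gently into the coupler until the sleeve springs back up and locks it. Let go and leave the gauge standing upright, fully home and locked; do not disturb the jar, the bowl or the brush, and do not go on pressing hard once the plug is home.

Things in the scene. Friction and masses are not known exactly. Their poses are not given: they have to be found in the camera images.
- coupler: Air coupler, fixed, mouth up. Origin on the bench under its vertical axis, z up. Square aluminium foot 100 x 100 x 28 high with a 36 long pipe stub on its +y side; above it a neck with a round steel sliding sleeve (sleeve, sleeve_top) and, in the middle, the dark steel mouth (mouth). A push on the gauge of over about 20 N (contact forces adding up to 40 N) spoils it.
- mouth (a point): Centre of the coupler's mouth rim, on the axis, 100 above the bench, fixed. A funnel 28 wide at the rim narrows within 6 to a bore of 22. While the sleeve is up two latch heads close the bore about 13 to 33 below the rim and no plug goes in; once the sleeve is latched down a plug goes in.
- bore (a point): Point on the bore's axis, 40 above the bench. With the sleeve latched down the plug meets spring load (up to 8 to 13 N) and trips the latch when its nose is 54 to 40 above the bench: this depth differs by 14 and cannot be seen, so press slowly until the sleeve snaps up. A firm seat (25 N per mm) lies 1.5 deeper. Once locked the gauge rises about 5 against the latch (nose at 59 to 45).
- sleeve (a joint): How far the sleeve is pulled down, m: 0 fully up, 0.0245 lower stop. Slides vertically; a spring pushes it up with 4 N at 0, 10 N at the stop. Pulled past the hidden latch (7 to 22 mm down, differs, always before the stop) it stays down by itself when let go, resting 7 to 22 mm down. It springs back up to 0 by itself when the plug trips the latch.
- sleeve_top (a point): Centre of the sleeve's top edge, on the coupler's axis, 98 above the bench when the sleeve is up; moves with it. Below it a knurled cylinder 46 in diameter, 30 high (grip here from above), then a flange 62 in diameter, 8 thick, whose upper face lies 30 below this point and can be pushed down by the fingertips. Only the mouth rim stands above, 2 higher when the sleeve is up.
- gauge: Pressure gauge, loose, 0.18 to 0.29 kg, upright, dial up, plug in the stand's hole. Origin at the plug's flat lower end (nose), on the axis, z up. Upwards: rounded nose with a flat of 10; brass plug 20 in diameter from 10 with a tapered groove 11 in diameter from 22 to 43; collar 27 in diameter from 69 to 75; steel case 50 in diameter from 75 to 103 (grip here). Yaw does not matter.
- gauge_dial (a point): Centre of the gauge's dial, top of the case, 103 above the nose.
- stand: Light wooden block 100 x 100 x 60 high, fixed. Origin under its centre, on the bench. A round hole of 23 in the middle of its top, 50 deep, holds the gauge's plug; the nose stands on the hole's floor 10 above the bench, so that the case begins 25 above the block.
- bottle: Bystander: amber glass jar with a black cap, 60 in diameter, 120 high. Origin at the centre of its underside.
- pot: Bystander: terracotta bowl 90 in diameter, 60 high. Origin at the centre of its underside.
- brush: Bystander: a brush lying on the bench. Origin at its underside.
There are look-alikes about, which are no part of the job. There is more than one size of the gauge; the job needs the smallest.

How it is judged:
On the way:
1. the sleeve is pulled down past the latch and stays down (more than 5.5 mm) with no finger on the coupler (value of joint sleeve above 0.0055 m and contact force between each of the arm, the fingers and coupler below 0.1 N), for 0.3 s.
At the end, for the whole second after the job is handed in: The sleeve is up again (less than 3 mm down) with the gauge locked in the coupler: its nose less than 62.5 mm above the bench, within 4 mm of the coupler's axis, upright within 0.08 rad and at rest; nothing touched by the robot (value of joint sleeve below 0.003 m and z of gauge in the frame of coupler below 0.0625 m and horizontal distance between gauge and coupler below 0.004 m and angle between gauge's own z axis and vertical below 0.08 rad and linear speed of gauge below 0.02 m/s).
It fails at once if the gauge is forced into the coupler (contact forces add up to more than 40 N) (contact force between gauge and coupler above 40 N).
It fails at once if the jar, the bowl or the brush is moved by more than 30 mm (distance of any of bottle, pot, brush from where it was at the start of the episode above 0.03 m).
It also fails if it takes over 61 s, if anything falls off the work surface, if the arm or the gripper's body presses on something with over 40 N, if the wrist force passes 120 N, or if a joint passes its speed limit or range.

ROBOT

A 6-joint arm with a two-finger parallel gripper is mounted at the origin on the work surface. World frame = base frame: x ahead of the robot, y to its left, z up, the work surface at z = 0. Lengths are in m, angles in rad, forces in N, time in s.
With the tool pointing down it reaches from about 0.3 to 0.875 m from the base axis. Payload 6.4 kg.
Tool frame: the origin (TCP) lies at the very end of the fingers, on their centre line; the grasp point (between the pads) lies 19 mm behind it; z points along the fingers, y is the line along which they close (so a half turn about z gives the same grasp; the last joint's range is limited). The gripper opens to 85 mm and grips with 20 to 120 N. Pads are 22 mm wide; open, the fingers measure 114 mm over their backs; the gripper's body (76 mm by 85 mm) begins 54 mm behind the grasp point. The pads swing forward as they close: fully open they stand 13 mm farther back than shut.
Start: joints at [0.994, 0.181, 1.607, -0, 1.354, -0.206], TCP at [0.208, 0.536, 0.231] pointing down, gripper open.
Joint ranges: [-2.99, 2.99], [-0.89, 2.07], [0.3, 2.58], [-1.14, 4.28], [0, 2.63], [-3.12, 3.12]. Speed limits (rad/s): [2.57, 2.57, 3.01, 3.14, 3.14, 3.14].

INTERFACE

Orientations are given as a unit quaternion [x, y, z, w].
In Python, from bench import arm, viewer, ticket gives the robot as it stands. The module is installed in compiled form; this text tells all that it offers.
- The arm moves only by the tool carry_out, never from a script. Its argument "rows" is a list that holds one entry, the list of rows, each a list of 4 numbers: the shift along the tool's x, y, z normalised to -1 to 1, where 1 is 0.5 m, then the turn about the tool's z normalised to -1 to 1, where 1 is 2 pi rad. In form: [[[x, y, z, turn], ...]]. A call has 1 to 20 rows; each row is the pose to reach, as a shift and turn from the pose commanded when the call began, along the tool's axes at that moment, turning the shorter way round; what a row does not reach only later rows make up. A row lasts 1/8 s, in which the tool goes at most 62.5 mm and 10.7 degrees, less where a joint would pass 70% of its speed; a pose out of reach is approached as far as the arm can. A call with a number of a shift or a turn outside -1 to 1 is refused whole. A call with a gripper value outside its range is refused whole. "fingers" is the closure, from 0 (fully open) to 1 (shut), set as the call begins (left out, the last holds). The fingers move at their own pace and stop on an object; "grip_force" is the grip in N (left out, the last holds). Time passes only in rows, so rows that repeat a pose let the fingers close. It gives the time, the measured TCP pose, the force, the opening and the grip force at its end, in the units of the state.
- arm.get_state(): the state, without advancing time (a new reading comes with each control period).
- viewer.get_image(name): name is "scene" or "top" or "wrist"; returns the picture (384x512x3 uint8, red, green, blue); there is no depth.
- viewer.camera_params(name): a dict with "camera_matrix" (3x3 intrinsics, pixels), "world_from_camera" (4x4, takes a point from camera to world coordinates); the wrist camera has in their place "mount" (4x4, takes a point from camera to tool coordinates, whose origin is the TCP and whose axes are the flange's). Camera axes: x right, y up, looking along -z (the intrinsics and any distortion apply to the point x, -y, -z); pixel columns grow to the right and rows downward; lengths in m; the calibration is good to about 2 mm. A picture is of the moment at which its call begins: read the wrist's pose just before it. camera_params takes no time and is no camera call.
- ticket.job_done(): hands the job in; it is judged then, once.
Trained networks look in the newest picture that a camera, given by its name, has taken for a name from the list of things; names that differ only in an ending like _2 or _b are one class to them, and where a whole thing is asked for, a point or a joint stands for the part that bears it (a point fixed in the world has none). Each returns a list of dicts, best first, with "p" (0 to 1); they miss things now and then, are a little off and sometimes report something else, mostly with a low value. They report only what shows in the picture. A call takes as long as a camera call. They do not tell look-alikes from the thing itself.
- viewer.recognise(name, camera): "xyz" ([x, y, z] in m, in world coordinates, good to about 4 mm: the middle of the surface that is visible of it).
- viewer.regions_of(name, camera): "mask" (384x512 bool, what is visible of it).
- viewer.pinpoint(name, camera): "xyz" ([x, y, z] in m, in world coordinates, good to about 4 mm: a listed point, or the origin of a listed thing).
The state is a dict: "time_s": time; "joint_pos": joint angles; "joint_vel": joint speeds; "tau": joint torques, N m; "tool_pos": TCP position; "tcp_rot": TCP orientation; "wrist_force": force on the tool from outside, world axes, zero at the start; "torque": the same for the moment, N m; "gripper_width": opening from 0.0 (shut) to 1.0 (fully open); "grasp_force": force on a finger pad.
Only numpy, scipy, OpenCV 4.12 (cv2) and the standard library are available. Lean on these libraries where they do the work, as an engineer would, in place of code of your own. Each camera call takes 0.05 s, during which the arm holds its last target. There are 200 camera calls.

## Working session

There is one attempt and no reset: what is moved stays moved. The work goes in short steps, Python scripts to look and compute and a tool call to move; the robot and the scene stay as the last step left them, time stands still between calls to the robot, and variables do not carry over. Pictures are saved under pics/ and viewed, at most 10 in all, crops included, and the job is handed in when it is done.

Besides the shell and the picture viewer there is one more tool, called after ">>>" in YAML: its name, and indented under it one key for each argument. carry_out: Moves the arm, as the interface text tells. Its arguments: {"type":"object","properties":{"rows":{"type":"array"},"fingers":{"type":"number"},"grip_force":{"type":"number"}},"required":["rows"]}

```bash
mkdir -p pics
cat > h.py <<'E'
from bench import arm, viewer, ticket
import numpy as np, cv2
from scipy.spatial.transform import Rotation as R
def save(n,f):
    im=viewer.get_image(n); cv2.imwrite('pics/'+f,im[:,:,::-1]); return im
def proj(n,p):
    c=viewer.camera_params(n); K=np.array(c['camera_matrix'])
    W=np.linalg.inv(np.array(c['world_from_camera'])); q=W[:3,:3]@np.array(p)+W[:3,3]
    u=K@np.array([q[0],-q[1],-q[2]]); return (u[:2]/u[2]).round()
def ray(n,uv,z):
    c=viewer.camera_params(n); K=np.array(c['camera_matrix']); W=np.array(c['world_from_camera'])
    if True:
        d=np.linalg.inv(K)@np.array([uv[0],uv[1],1]); d=W[:3,:3]@np.array([d[0],-d[1],-d[2]]); o=W[:3,3]
    return o+d*(z-o[2])/d[2]
def totool(dp):
    s=arm.get_state(); r=R.from_quat(s['tcp_rot']); return r.inv().apply(dp)
E
python3 - <<'E'
from h import *
a=save('scene','s1.png'); b=save('top','t1.png')
cv2.imwrite('pics/st1.png',np.vstack([a,b])[:,:,::-1])
s=arm.get_state(); print(s['tool_pos'],s['tcp_rot'],s['time_s'])
for n in ['mouth','coupler','sleeve_top','gauge','gauge_dial','stand','bottle','pot','brush']:
    for c in ['top','scene']:
        print(n,c,[(np.round(d['xyz'],3).tolist(),round(d['p'],2),proj(c,d['xyz']).tolist()) for d in viewer.pinpoint(n,c)[:5]])
print({k:np.round(v,3).tolist() for k,v in viewer.camera_params('wrist').items()})
E
```

```text
[0.20807796 0.5355214  0.2304853 ] [ 1.84333790e-01  9.82863404e-01 -7.05012916e-04 -2.93972808e-04] 0.1
mouth top [([0.49, 0.112, 0.097], 0.94, [216.0, 216.0])]
mouth scene [([0.489, 0.115, 0.103], 0.89, [309.0, 188.0])]
coupler top [([0.492, 0.111, 0.0], 0.91, [219.0, 215.0])]
coupler scene [([0.489, 0.115, -0.004], 0.93, [305.0, 215.0])]
sleeve_top top [([0.489, 0.116, 0.097], 0.68, [214.0, 216.0]), ([0.55, -0.201, -0.0], 0.68, [323.0, 194.0])]
sleeve_top scene [([0.495, 0.116, 0.098], 0.74, [309.0, 191.0]), ([0.562, -0.387, 0.003], 0.44, [137.0, 175.0])]
gauge top [([0.547, -0.203, 0.009], 0.72, [323.0, 195.0]), ([0.695, -0.237, -0.001], 0.63, [333.0, 146.0])]
gauge scene [([0.411, -0.212, -0.0], 0.86, [213.0, 161.0]), ([0.553, -0.208, 0.012], 0.81, [189.0, 190.0]), ([0.701, -0.236, 0.0], 0.81, [151.0, 228.0]), ([0.548, -0.204, 0.112], 0.75, [186.0, 163.0])]
gauge_dial top [([0.702, -0.236, 0.145], 0.93, [341.0, 135.0]), ([0.411, -0.214, 0.143], 0.85, [336.0, 243.0]), ([0.552, -0.203, 0.108], 0.72, [328.0, 191.0])]
gauge_dial scene [([0.411, -0.208, 0.145], 0.97, [210.0, 123.0]),
[... 167 characters left out ...]
[([0.553, -0.202, -0.002], 0.63, [192.0, 194.0])]
bottle top [([0.696, -0.018, 0.003], 0.66, [260.0, 147.0])]
bottle scene [([0.696, -0.014, -0.0], 0.96, [226.0, 257.0]), ([0.491, 0.112, 0.103], 0.5, [308.0, 188.0])]
pot top [([0.591, 0.362, -0.004], 0.94, [135.0, 184.0])]
pot scene [([0.586, 0.363, -0.003], 0.59, [391.0, 279.0])]
brush top [([0.561, -0.389, 0.0], 0.69, [385.0, 189.0])]
brush scene [([0.565, -0.387, 0.002], 0.71, [136.0, 176.0]), ([0.491, 0.114, 0.098], 0.23, [308.0, 190.0])]
{'camera_matrix': [[284.691, 0.0, 251.348], [0.0, 284.691, 199.102], [0.0, 0.0, 1.0]], 'mount': [[-0.001, 0.949, 0.315, 0.08], [1.0, 0.0, 0.0, -0.0], [0.0, 0.315, -0.949, -0.141], [0.0, 0.0, 0.0, 1.0]]}
```

View pics/s1.png

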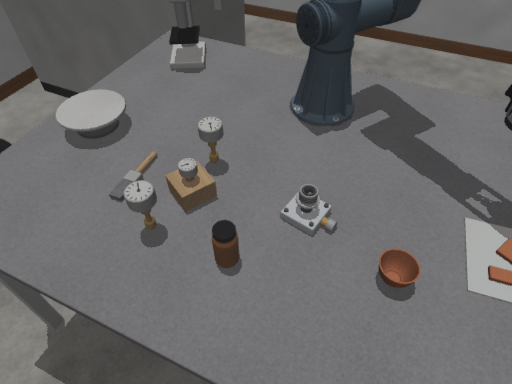

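View pics/t1.png

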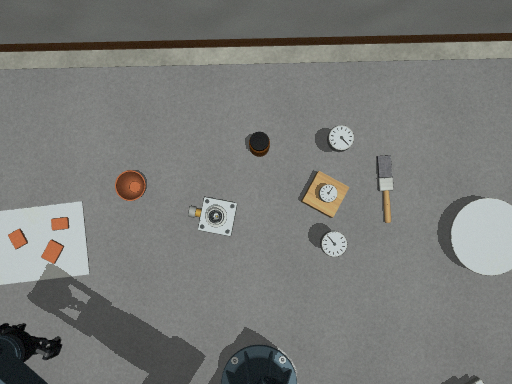

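The things that could be taken for the gauge, in the scene picture:
- (188,165), in the wooden stand, dial at about 0.11
- (210,125), free-standing, dial at 0.145
- (140,190), free-standing, dial at 0.146

I choose the one in the stand, because it is the smallest and stands in the block. I'll check it in a close crop while moving over the coupler.

```bash
python3 -c "
import cv2
a=cv2.imread('pics/s1.png')[105:240,110:250]
cv2.imwrite('pics/c1.png',cv2.resize(a,None,fx=4,fy=4,interpolation=cv2.INTER_CUBIC))"
```

```text
(no output)
```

View pics/c1.png

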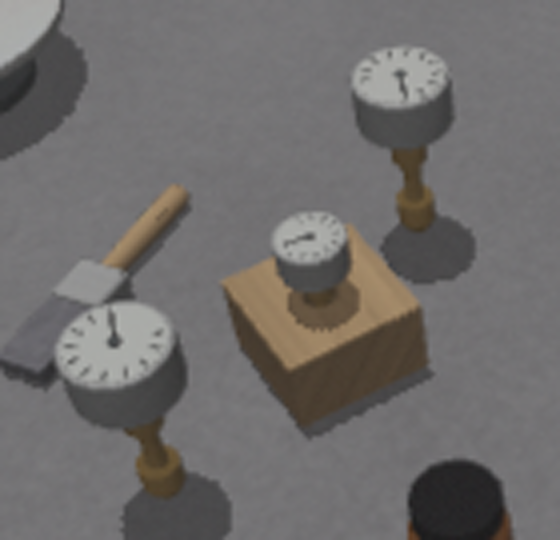

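>>> carry_out:
  rows:
    - [[-0.832, -0.584, 0, 0], [-0.832, -0.584, 0, 0], [-0.832, -0.584, 0, 0], [-0.832, -0.584, 0, 0], [-0.832, -0.584, 0, 0], [-0.832, -0.584, 0, 0], [-0.832, -0.584, 0, 0], [-0.832, -0.584, 0, 0], [-0.832, -0.584, 0, 0], [-0.832, -0.584, 0, 0], [-0.832, -0.584, 0, 0]]
  fingers: 0

```text
time_s: 2.38
tool_pos: [0.4895, 0.1143, 0.2312]
tcp_rot: [0.184, 0.983, 0.0, -0.0]
wrist_force: [-0.4, -0.5, 0.2]
gripper_width: 1.002
grasp_force: 0.0
```

The crop shows the smallest gauge, crop (311,250), standing in the wooden block. The two on the bench are clearly larger. Next I'll look at the coupler from the wrist.

```bash
cat >> h.py <<'E'
def wcam():
    c=viewer.camera_params('wrist'); s=arm.get_state(); T=np.eye(4)
    T[:3,:3]=R.from_quat(s['tcp_rot']).as_matrix(); T[:3,3]=s['tool_pos']
    return np.array(c['camera_matrix']), T@np.array(c['mount'])
def wray(KW,uv,z):
    K,W=KW; d=np.linalg.inv(K)@np.array([uv[0],uv[1],1]); d=W[:3,:3]@np.array([d[0],-d[1],-d[2]]); o=W[:3,3]
    return o+d*(z-o[2])/d[2]
E
python3 - <<'E'
from h import *
KW=wcam(); save('wrist','w1.png')
for n in ['mouth','sleeve_top','coupler']:
    print(n,[(np.round(d['xyz'],4).tolist(),round(d['p'],2)) for d in viewer.pinpoint(n,'wrist')[:3]])
K,W=KW
for p in ([.49,.113,.1],):
    q=np.linalg.inv(W)@np.array(p+[1]); u=K@np.array([q[0],-q[1],-q[2]]); print(u[:2]/u[2])
for z in (.098,.1):
    print(wray(KW,(256,192),z))
E
```

```text
mouth [([0.4872, 0.1138, 0.0994], 0.73)]
sleeve_top []
coupler [([0.4874, 0.1154, 0.0002], 0.9)]
[250.73748581 190.08755966]
[0.49434266 0.11699979 0.098     ]
[0.49376348 0.11718798 0.1       ]
```

View pics/w1.png

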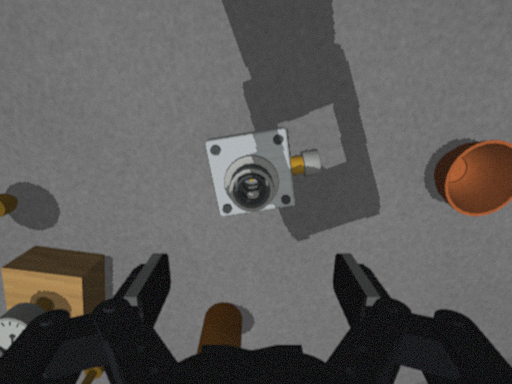

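The wrist picture shows the coupler's mouth at about (252,185), with the foot around (250,172). I'll refine this with an enlarged crop.

Run:
```python
from h import *
a=cv2.imread('pics/w1.png'); c=cv2.resize(a[140:225,200:305],None,fx=6,fy=6,interpolation=cv2.INTER_CUBIC)
g=cv2.GaussianBlur(cv2.cvtColor(c,cv2.COLOR_BGR2GRAY),(0,0),4)
h=cv2.HoughCircles(g,cv2.HOUGH_GRADIENT,1,10,param1=60,param2=25,minRadius=65,maxRadius=200)
KW=wcam()
for x,y,r in h[0][:8]:
    uv=(200+x/6-.5,140+y/6-.5); print(np.round(uv,1),round(r/6,1),wray(KW,uv,.1).round(4),wray(KW,uv,.06).round(4))
    cv2.circle(c,(int(x),int(y)),int(r),(0,0,255),1)
cv2.imwrite('pics/w1c.png',c)
```

```text
[247.6 183.9] 15.2 [0.4834 0.1122 0.1   ] [0.4934 0.1077 0.06  ]
[248.8 185.6] 13.4 [0.4854 0.1127 0.1   ] [0.4957 0.1082 0.06  ]
[250.1 192.6] 18.7 [0.4926 0.1113 0.1   ] [0.504  0.1066 0.06  ]
```

View pics/w1c.png

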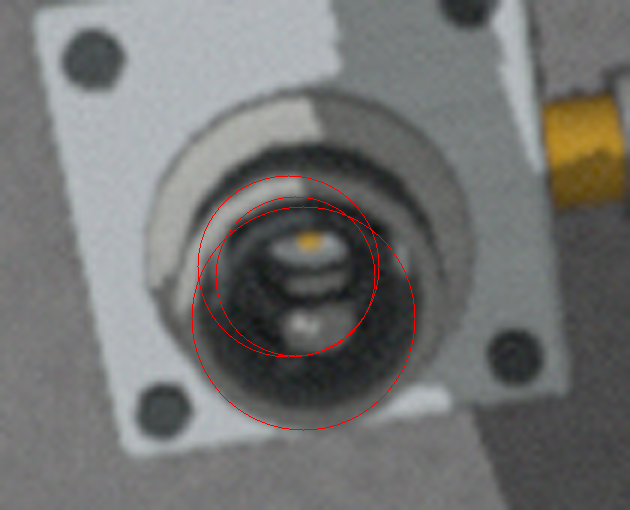

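The mouth centre in the crop is about (307,286), which gives (0.488,0.114). That agrees with the networks. I'll descend around the sleeve and grip it.

>>> carry_out:
  rows:
    - [[0.002, -0.0016, 0.1, 0], [0.002, -0.0016, 0.2, 0], [0.002, -0.0016, 0.28, 0], [0.002, -0.0016, 0.31, 0], [0.002, -0.0016, 0.32, 0], [0.002, -0.0016, 0.32, 0], [0.002, -0.0016, 0.32, 0]]
  fingers: 0

```text
time_s: 3.45
tool_pos: [0.4903, 0.1127, 0.0728]
tcp_rot: [0.184, 0.983, 0.0, 0.001]
wrist_force: [0.1, 0.1, -0.7]
gripper_width: 1.001
grasp_force: 0.0
```

>>> carry_out:
  rows:
    - [[0, 0, 0, 0], [0, 0, 0, 0], [0, 0, 0, 0], [0, 0, 0, 0], [0, 0, 0, 0], [0, 0, 0, 0], [0, 0, 0, 0], [0, 0, 0, 0]]
  fingers: 1
  grip_force: 40

```text
time_s: 4.45
tool_pos: [0.4898, 0.1136, 0.072]
tcp_rot: [0.185, 0.983, 0.001, 0.001]
wrist_force: [0.5, 6.1, 4.2]
gripper_width: 0.525
grasp_force: 40.4
```

>>> carry_out:
  rows:
    - [[0, 0, 0.008, 0], [0, 0, 0.016, 0], [0, 0, 0.024, 0], [0, 0, 0.032, 0], [0, 0, 0.04, 0], [0, 0, 0.0466, 0], [0, 0, 0.0466, 0], [0, 0, 0.0466, 0]]

```text
time_s: 5.45
tool_pos: [0.4899, 0.1136, 0.0492]
tcp_rot: [0.185, 0.983, 0.001, 0.001]
wrist_force: [-1.0, 5.5, 7.9]
gripper_width: 0.521
grasp_force: 40.8
```

>>> carry_out:
  rows:
    - [[0, 0, 0.001, 0], [0, 0, 0.002, 0], [0, 0, 0.002, 0]]

```text
time_s: 5.82
tool_pos: [0.4899, 0.1136, 0.0482]
tcp_rot: [0.185, 0.983, 0.001, 0.001]
wrist_force: [-1.9, 5.1, 7.7]
gripper_width: 0.533
grasp_force: 40.9
```

>>> carry_out:
  rows:
    - [[0, 0, -0.004, 0], [0, 0, -0.008, 0], [0, 0, -0.008, 0]]

```text
time_s: 6.2
tool_pos: [0.4899, 0.1136, 0.0523]
tcp_rot: [0.185, 0.983, 0.001, 0.001]
wrist_force: [-1.4, 4.5, 8.3]
gripper_width: 0.529
grasp_force: 40.8
```

>>> carry_out:
  rows:
    - [[0, 0, 0, 0], [0, 0, 0, 0], [0, 0, 0, 0], [0, 0, 0, 0], [0, 0, 0, 0]]
  fingers: 0

```text
time_s: 6.82
tool_pos: [0.489, 0.1126, 0.0509]
tcp_rot: [0.184, 0.983, -0.0, -0.0]
wrist_force: [-0.3, -0.8, -0.6]
gripper_width: 0.998
grasp_force: 0.0
```

>>> carry_out:
  rows:
    - [[0, 0, -0.08, 0], [0, 0, -0.18, 0], [0, 0, -0.28, 0], [0, 0, -0.36, 0], [0, 0, -0.36, 0], [0, 0, -0.36, 0]]

```text
time_s: 7.58
tool_pos: [0.4885, 0.1126, 0.2301]
tcp_rot: [0.184, 0.983, -0.0, -0.001]
wrist_force: [-0.4, -0.0, -0.6]
gripper_width: 0.998
grasp_force: 0.0
```

Run:
```python
from h import *
s=arm.get_state(); print(s['tool_pos'],s['wrist_force'],s['gripper_width'])
save('wrist','w2.png')
for n in ['mouth','sleeve_top']: print(n,[(np.round(d['xyz'],4).tolist(),round(d['p'],2)) for d in viewer.pinpoint(n,'wrist')[:3]])
f=lambda p:cv2.resize(cv2.imread(p)[130:230,195:310],None,fx=5,fy=5,interpolation=cv2.INTER_CUBIC)
cv2.imwrite('pics/w2c.png',f('pics/w2.png'))
```

```text
[0.48849083 0.11264023 0.23014614] [-0.4127687  -0.01737289 -0.63045281] 0.9975864662232669
mouth [([0.4883, 0.1136, 0.1016], 0.62)]
sleeve_top [([0.4915, 0.1108, 0.0771], 0.86)]
```

View pics/w2c.png

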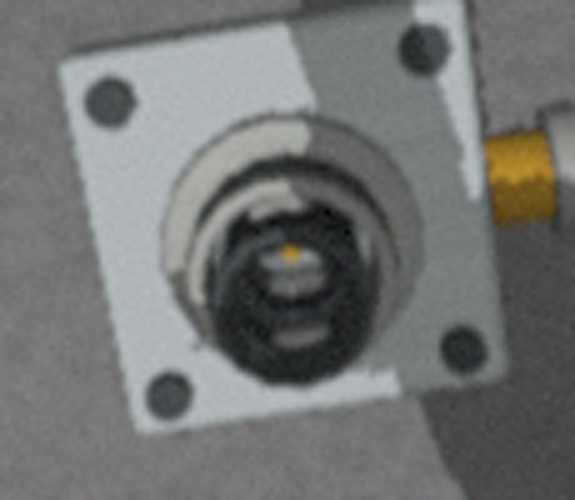

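The sleeve now sits about 21 mm lower and stays down: the dark mouth rim stands clear at crop (295,296). Now over to the gauge.

>>> carry_out:
  rows:
    - [[-0.343, -0.544, 0, 0], [-0.343, -0.544, 0, 0], [-0.343, -0.544, 0, 0], [-0.343, -0.544, 0, 0], [-0.343, -0.544, 0, 0], [-0.343, -0.544, 0, 0], [-0.343, -0.544, 0, 0], [-0.343, -0.544, 0, 0], [-0.343, -0.544, 0, 0]]

```text
time_s: 8.85
tool_pos: [0.5503, -0.2014, 0.231]
tcp_rot: [0.183, 0.983, 0.0, -0.0]
wrist_force: [0.8, 0.1, 1.2]
gripper_width: 0.999
grasp_force: 0.0
```

Run:
```python
from h import *
KW=wcam(); s=arm.get_state(); print(s['tool_pos'],s['tcp_rot'],s['wrist_force'])
a=save('wrist','w3.png')
for n in ['gauge_dial','stand']: print(n,[(np.round(d['xyz'],4).tolist(),round(d['p'],2)) for d in viewer.pinpoint(n,'wrist')[:3]])
K,W=KW
q=np.linalg.inv(W)@np.array([.55,-.203,.113,1]); u=K@np.array([q[0],-q[1],-q[2]]); print(u[:2]/u[2])
# dial centre from the bright dial face
x0,y0=(u[:2]/u[2]).astype(int)-50; g=cv2.cvtColor(a,cv2.COLOR_RGB2GRAY)[max(y0,0):y0+100,x0:x0+100]
m=(g>170).astype(np.uint8); m=cv2.morphologyEx(m,cv2.MORPH_CLOSE,np.ones((9,9)))
c=max(cv2.findContours(m,0,2)[0],key=cv2.contourArea); e=cv2.fitEllipse(c); print(e)
print(wray(KW,(x0+e[0][0],max(y0,0)+e[0][1]),.113))
```

```text
[ 0.55032357 -0.2013547   0.23101958] [ 1.83341533e-01  9.83049268e-01  1.04273401e-04 -9.05200937e-05] [0.83691232 0.11508581 1.2208722 ]
gauge_dial [([0.5519, -0.1995, 0.1093], 0.91), ([0.4124, -0.2106, 0.1415], 0.76), ([0.6972, -0.2397, 0.1442], 0.63)]
stand [([0.552, -0.2044, -0.0035], 0.59), ([0.7027, -0.0112, -0.0029], 0.46), ([0.488, 0.1145, 0.0011], 0.3)]
[250.0485733  193.27319755]
((48.10940170288086, 42.568077087402344), (32.1161003112793, 41.306190490722656), 81.4535903930664)
[ 0.54223202 -0.20194701  0.113     ]
```

View pics/w3.png

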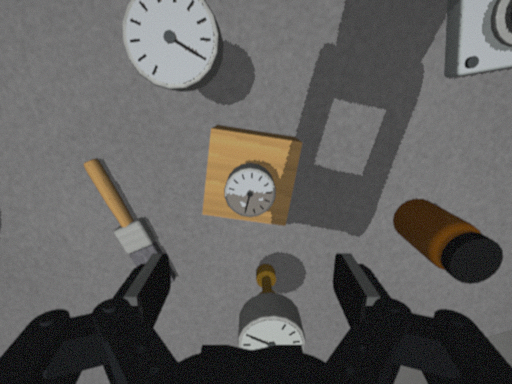

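The dial of the small gauge is at about (250,191), and I expected (250,193), so it is well centred. I'll descend and grip the case.

>>> carry_out:
  rows:
    - [[0, 0, 0.1, 0], [0, 0, 0.2, 0], [0, 0, 0.27, 0], [0, 0, 0.295, 0], [0, 0, 0.302, 0], [0, 0, 0.302, 0], [0, 0, 0.302, 0]]

```text
time_s: 9.88
tool_pos: [0.5514, -0.2036, 0.0817]
tcp_rot: [0.184, 0.983, -0.001, 0.001]
wrist_force: [0.2, -0.9, 0.0]
gripper_width: 0.998
grasp_force: 0.0
```

>>> carry_out:
  rows:
    - [[0, 0, 0, 0], [0, 0, 0, 0], [0, 0, 0, 0], [0, 0, 0, 0], [0, 0, 0, 0], [0, 0, 0, 0], [0, 0, 0, 0], [0, 0, 0, 0]]
  fingers: 1
  grip_force: 35

```text
time_s: 10.88
tool_pos: [0.5507, -0.2033, 0.0806]
tcp_rot: [0.184, 0.983, -0.0, 0.0]
wrist_force: [-1.0, 0.1, 5.7]
gripper_width: 0.575
grasp_force: 35.9
```

>>> carry_out:
  rows:
    - [[0, 0, -0.03, 0], [0, 0, -0.1, 0], [0, 0, -0.2, 0], [0, 0, -0.3, 0], [0, 0, -0.3, 0], [0, 0, -0.3, 0]]

```text
time_s: 11.62
tool_pos: [0.5496, -0.2026, 0.2293]
tcp_rot: [0.184, 0.983, 0.0, -0.001]
wrist_force: [0.2, -0.3, -3.0]
gripper_width: 0.575
grasp_force: 37.5
```

Run:
```python
from h import *
s=arm.get_state(); print(s['tool_pos'],s['wrist_force'],s['gripper_width'])
save('scene','s2.png')
t=np.array([.4886,.1136])-s['tool_pos'][:2]; print(totool([*t,0])/.5)
for n in ['gauge','gauge_dial']: print(n,[(np.round(d['xyz'],4).tolist(),round(d['p'],2)) for d in viewer.pinpoint(n,'scene')[:5]])
```

```text
[ 0.54964123 -0.20256679  0.22926176] [ 0.22779602 -0.30231896 -2.98267618] 0.5747722605060323
[0.34293446 0.54510895 0.00143589]
gauge [([0.6987, -0.2352, 0.0043], 0.7), ([0.4125, -0.2101, 0.0009], 0.6), ([0.5488, -0.2057, 0.1605], 0.54)]
gauge_dial [([0.4116, -0.2079, 0.1438], 0.73)]
```

>>> carry_out:
  rows:
    - [[0.343, 0.545, 0, 0], [0.343, 0.545, 0, 0], [0.343, 0.545, 0, 0], [0.343, 0.545, 0, 0], [0.343, 0.545, 0, 0], [0.343, 0.545, 0, 0], [0.343, 0.545, 0, 0], [0.343, 0.545, 0, 0], [0.343, 0.545, 0.05, 0], [0.343, 0.545, 0.05, 0], [0.343, 0.545, 0.05, 0]]

```text
time_s: 13.15
tool_pos: [0.4897, 0.1122, 0.2055]
tcp_rot: [0.185, 0.983, -0.0, 0.0]
wrist_force: [0.6, -0.1, -2.8]
gripper_width: 0.58
grasp_force: 37.7
```

Run:
```python
from h import *
s=arm.get_state(); print(s['tool_pos'],s['tcp_rot'],s['wrist_force'],s['torque'])
a=save('scene','s3.png')[130:240,250:360]; b=save('wrist','w4.png')
for c in ('scene','wrist','top'):
    if c=='top': save('top','t3.png')
    for n in ['gauge','mouth','sleeve_top']: print(c,n,[(np.round(d['xyz'],4).tolist(),round(d['p'],2)) for d in viewer.pinpoint(n,c)[:5]])
a=cv2.resize(a,(400,400),interpolation=cv2.INTER_CUBIC); b=cv2.resize(b[110:300,160:350],(400,400),interpolation=cv2.INTER_CUBIC)
cv2.imwrite('pics/sw3.png',np.hstack([a,b])[:,:,::-1])
```

```text
[0.48974691 0.11215858 0.20548398] [ 1.85144988e-01  9.82711208e-01 -3.28120063e-05  1.21292068e-04] [ 0.6195063  -0.07798147 -2.81029537] [ 0.03268704 -0.06556054 -0.00337166]
scene gauge [([0.696, -0.2393, 0.0032], 0.97), ([0.4123, -0.2104, 0.0011], 0.8)]
scene mouth [([0.4905, 0.1135, 0.1016], 0.88), ([0.5637, -0.3853, -0.0002], 0.62)]
scene sleeve_top [([0.4958, 0.1127, 0.0765], 0.8)]
wrist gauge [([0.4934, 0.1094, 0.1359], 0.6)]
wrist mouth [([0.4865, 0.1135, 0.0989], 0.82)]
wrist sleeve_top []
top gauge [([0.6935, -0.2396, -0.0021], 0.78), ([0.4115, -0.2105, -0.0048], 0.63)]
top mouth []
top sleeve_top []
```

View pics/sw3.png

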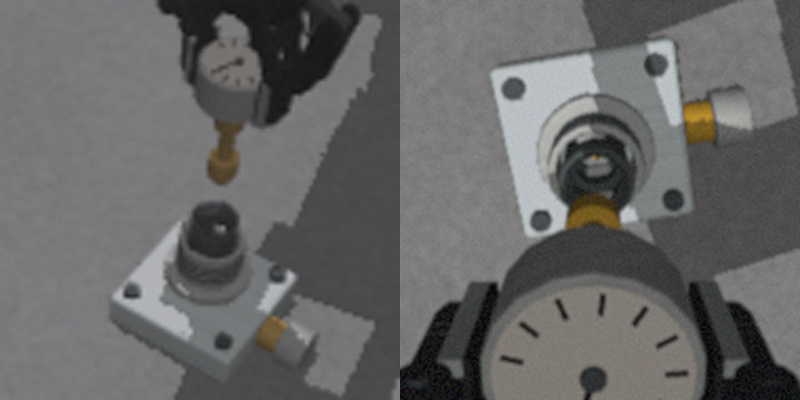

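```bash
sed -i 's/\.round()$/.round(2)/' h.py
python3 - <<'E'
from h import *
for p in ([.4897,.1122,.135],[.4897,.1122,.1],[.4886,.1136,.1],[.4996,.1136,.1],[.4886,.1236,.1]): print(p,proj('scene',p))
E
python3 -c "
import cv2
a=cv2.imread('pics/s3.png')[160:205,285:335]
cv2.imwrite('pics/s3c.png',cv2.resize(a,None,fx=12,fy=12,interpolation=cv2.INTER_CUBIC))"
```

```text
[0.4897, 0.1122, 0.135] [309.25 179.13]
[0.4897, 0.1122, 0.1] [307.77 188.84]
[0.4886, 0.1136, 0.1] [308.45 188.71]
[0.4996, 0.1136, 0.1] [306.96 191.71]
[0.4886, 0.1236, 0.1] [312.27 189.96]
```

View pics/s3c.png

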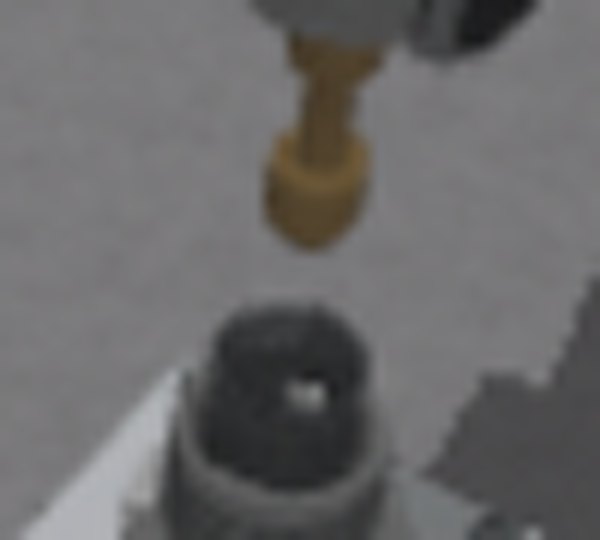

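The plug sits over the mouth to within about 1 mm laterally: nose at crop (310,250), rim centre at about (291,340), with the expected parallax. I'll add a small y correction and enter gently.

>>> carry_out:
  rows:
    - [[0, 0.0022, 0.02, 0], [0, 0.0022, 0.04, 0], [0, 0.0022, 0.06, 0], [0, 0.0022, 0.07, 0], [0, 0.0022, 0.08, 0], [0, 0.0022, 0.086, 0], [0, 0.0022, 0.09, 0], [0, 0.0022, 0.09, 0]]

```text
time_s: 14.75
tool_pos: [0.4897, 0.1142, 0.16]
tcp_rot: [0.184, 0.983, 0.0, 0.0]
wrist_force: [-0.1, -0.0, -2.0]
gripper_width: 0.577
grasp_force: 37.7
```

>>> carry_out:
  rows:
    - [[0, 0, 0.006, 0], [0, 0, 0.012, 0], [0, 0, 0.018, 0], [0, 0, 0.024, 0], [0, 0, 0.03, 0], [0, 0, 0.03, 0]]

```text
time_s: 15.5
tool_pos: [0.4899, 0.1141, 0.1448]
tcp_rot: [0.184, 0.983, 0.0, 0.0]
wrist_force: [3.4, -1.4, -4.0]
gripper_width: 0.576
grasp_force: 37.8
```

>>> carry_out:
  rows:
    - [[-0.002, 0, 0, 0], [-0.0024, 0, 0.004, 0], [-0.0024, 0, 0.01, 0], [-0.0024, 0, 0.016, 0], [-0.0024, 0, 0.02, 0], [-0.0024, 0, 0.02, 0]]

```text
time_s: 16.25
tool_pos: [0.4905, 0.1138, 0.1346]
tcp_rot: [0.184, 0.983, -0.0, -0.0]
wrist_force: [2.5, 0.2, -4.0]
gripper_width: 0.576
grasp_force: 37.7
```

>>> carry_out:
  rows:
    - [[-0.002, 0, 0.002, 0], [-0.002, 0, 0.005, 0], [-0.002, 0, 0.008, 0], [-0.002, 0, 0.011, 0], [-0.002, 0, 0.014, 0], [-0.002, 0, 0.014, 0]]

```text
time_s: 17.0
tool_pos: [0.4915, 0.1134, 0.1278]
tcp_rot: [0.184, 0.983, -0.0, -0.0]
wrist_force: [-0.9, -1.3, -2.4]
gripper_width: 0.576
grasp_force: 37.7
```

>>> carry_out:
  rows:
    - [[0, 0, 0.002, 0], [0, 0, 0.004, 0], [0, 0, 0.006, 0], [0, 0, 0.006, 0]]

```text
time_s: 17.5
tool_pos: [0.4916, 0.1134, 0.1249]
tcp_rot: [0.184, 0.983, -0.0, -0.0]
wrist_force: [-0.2, 0.8, -2.2]
gripper_width: 0.575
grasp_force: 37.7
```

>>> carry_out:
  rows:
    - [[0, 0, 0.001, 0], [0, 0, 0.002, 0], [0, 0, 0.002, 0]]

```text
time_s: 17.88
tool_pos: [0.4916, 0.1134, 0.1239]
tcp_rot: [0.184, 0.983, -0.0, -0.0]
wrist_force: [-0.7, 0.1, -2.4]
gripper_width: 0.577
grasp_force: 37.7
```

>>> carry_out:
  rows:
    - [[0, 0, 0.001, 0], [0, 0, 0.002, 0], [0, 0, 0.002, 0]]

```text
time_s: 18.25
tool_pos: [0.4916, 0.1134, 0.1229]
tcp_rot: [0.184, 0.983, -0.0, -0.0]
wrist_force: [-0.8, 0.3, -2.0]
gripper_width: 0.573
grasp_force: 37.7
```

>>> carry_out:
  rows:
    - [[0, 0, 0.001, 0], [0, 0, 0.002, 0], [0, 0, 0.002, 0]]

```text
time_s: 18.62
tool_pos: [0.4916, 0.1133, 0.1219]
tcp_rot: [0.184, 0.983, -0.0, -0.0]
wrist_force: [0.4, -0.2, -3.4]
gripper_width: 0.577
grasp_force: 37.7
```

>>> carry_out:
  rows:
    - [[0, 0, 0.001, 0], [0, 0, 0.002, 0], [0, 0, 0.002, 0]]

```text
time_s: 19.0
tool_pos: [0.4917, 0.1133, 0.121]
tcp_rot: [0.184, 0.983, 0.0, 0.0]
wrist_force: [-0.5, 0.3, -1.9]
gripper_width: 0.579
grasp_force: 37.7
```

>>> carry_out:
  rows:
    - [[0, 0, 0.001, 0], [0, 0, 0.002, 0], [0, 0, 0.002, 0]]

```text
time_s: 19.38
tool_pos: [0.4919, 0.1133, 0.1203]
tcp_rot: [0.184, 0.983, 0.0, 0.0]
wrist_force: [-1.3, -0.2, 1.9]
gripper_width: 0.575
grasp_force: 38.0
```

Spring load is beginning (nose at about 0.0495).

>>> carry_out:
  rows:
    - [[0, 0, 0.001, 0], [0, 0, 0.002, 0], [0, 0, 0.002, 0]]

```text
time_s: 19.75
tool_pos: [0.4918, 0.1134, 0.1191]
tcp_rot: [0.184, 0.983, 0.0, 0.0]
wrist_force: [-0.1, -0.1, 2.3]
gripper_width: 0.572
grasp_force: 38.0
```

>>> carry_out:
  rows:
    - [[0, 0, 0.001, 0], [0, 0, 0.002, 0], [0, 0, 0.002, 0]]

```text
time_s: 20.12
tool_pos: [0.4919, 0.1133, 0.1181]
tcp_rot: [0.184, 0.983, 0.0, 0.0]
wrist_force: [-0.6, 0.5, 3.7]
gripper_width: 0.577
grasp_force: 38.2
```

>>> carry_out:
  rows:
    - [[0, 0, 0.001, 0], [0, 0, 0.002, 0], [0, 0, 0.002, 0]]

```text
time_s: 20.5
tool_pos: [0.4921, 0.1133, 0.1176]
tcp_rot: [0.184, 0.983, 0.0, 0.0]
wrist_force: [-0.1, -1.0, 6.5]
gripper_width: 0.577
grasp_force: 38.6
```

```bash
cat > chk.py <<'E'
from h import *
print(arm.get_state()['wrist_force'])
for c in ('wrist','scene'):
    save(c,c+'_last.png')
    print(c,[(np.round(d['xyz'],3).tolist(),round(d['p'],2)) for d in viewer.pinpoint('sleeve_top',c)[:3]])
E
python3 chk.py
```

```text
[-0.1006243  -1.03447238  6.46032205]
wrist []
scene [([0.49, 0.116, 0.078], 0.78), ([0.493, 0.118, 0.041], 0.23)]
```

Still down, with about 9 N of load. I'll take smaller steps.

>>> carry_out:
  rows:
    - [[0, 0, 0.001, 0], [0, 0, 0.0015, 0], [0, 0, 0.0015, 0]]

```text
time_s: 21.08
tool_pos: [0.4922, 0.1133, 0.117]
tcp_rot: [0.184, 0.983, 0.0, 0.001]
wrist_force: [-0.9, -0.2, 7.3]
gripper_width: 0.573
grasp_force: 38.6
```

```bash
python3 chk.py
```

```text
[-0.89443257 -0.23010505  7.28872688]
wrist []
scene [([0.494, 0.112, 0.078], 0.87)]
```

>>> carry_out:
  rows:
    - [[0, 0, 0.001, 0], [0, 0, 0.0015, 0], [0, 0, 0.0015, 0]]

```text
time_s: 21.65
tool_pos: [0.4922, 0.1133, 0.1162]
tcp_rot: [0.184, 0.983, 0.0, 0.001]
wrist_force: [-1.8, -1.3, 7.8]
gripper_width: 0.574
grasp_force: 38.7
```

```bash
python3 chk.py
```

```text
[-1.75741527 -1.34414474  7.81258011]
wrist []
scene [([0.492, 0.115, 0.078], 0.84)]
```

>>> carry_out:
  rows:
    - [[0, 0, 0.001, 0], [0, 0, 0.002, 0], [0, 0, 0.002, 0]]

```text
time_s: 22.22
tool_pos: [0.4921, 0.1133, 0.1151]
tcp_rot: [0.184, 0.983, 0.0, 0.0]
wrist_force: [-0.8, -1.1, 7.3]
gripper_width: 0.575
grasp_force: 38.7
```

```bash
python3 chk.py
```

```text
[-0.75432282 -1.08136926  7.29246619]
wrist []
scene [([0.493, 0.112, 0.079], 0.63)]
```

>>> carry_out:
  rows:
    - [[0, 0, 0.001, 0], [0, 0, 0.002, 0], [0, 0, 0.002, 0]]

```text
time_s: 22.8
tool_pos: [0.492, 0.1134, 0.1139]
tcp_rot: [0.184, 0.983, 0.0, 0.0]
wrist_force: [-1.3, 0.2, 4.8]
gripper_width: 0.574
grasp_force: 38.7
```

```bash
python3 chk.py
```

```text
[-1.3295946   0.18472871  4.84177575]
wrist [([0.491, 0.111, 0.046], 0.22)]
scene [([0.494, 0.112, 0.078], 0.73), ([0.49, 0.111, 0.043], 0.65)]
```

Run:
```python
from h import *
s=arm.get_state();print(s['tool_pos'][2],s['wrist_force'])
for c in ('scene','wrist'):
  save(c,c+'_q.png')
  for n in ('gauge_dial','gauge'):
    print(c,n,[(np.round(d['xyz'],3).tolist(),round(d['p'],2)) for d in viewer.pinpoint(n,c)[:5]])
a,b=[cv2.imread('pics/'+f)[100:230,240:370].astype(int) for f in ('s3.png','scene_q.png')]
d=np.abs(a-b).max(2); 
P=[proj('scene',[.491,.1135,z]) for z in (.1,.098,.078,.068,.048)]; print(P)
for v in range(180,222): print(v,a[v-100,50:90:4,1],b[v-100,50:90:4,1])
```

```text
0.1138502004794603 [-1.44746654  0.42870789  4.63216986]
scene gauge_dial [([0.488, 0.117, 0.147], 0.71), ([0.698, -0.235, 0.146], 0.66), ([0.413, -0.208, 0.142], 0.63)]
scene gauge [([0.696, -0.237, 0.002], 0.66), ([0.49, 0.112, 0.046], 0.62), ([0.412, -0.213, 0.001], 0.56)]
wrist gauge_dial [([0.493, 0.116, 0.143], 0.88)]
wrist gauge [([0.492, 0.112, 0.044], 0.78)]
[array([308.09, 189.35]), array([308.01, 189.89]), array([307.2 , 195.17]), array([306.8 , 197.75]), array([306.03, 202.79])]
180 [123 120 122 117 121  71 120 120 118 119] [124 121  64  89 115 115 116  29  27  29]
181 [122 116 122 118 120 114 121 117 118 118] [123 118 106  74 111 113  92  30  28  29]
182 [121 117 121 119 120 121 122 120 119 120] [121 119 119  68 104 109 106  30  32  28]
183 [121 118 119 121 122 122 122 120 120 120] [121 119 120  68  91 104 106  47  31  30]
184 [120 121 119 120 122 119 121 119 119 119] [120 123 119  69  78  94  91  64  28  28]
185 [122 124 121 118 103  97 120 121 120 115] [123 124 121  68  76  81  81  66  30  27]
186 [124 121 122 121  67  63 119 120 120 117] [123 123 124  71  76  79  75  
[... 2391 characters left out ...]
 [178 176 118 120 115 112 118 119 178  84] [179 180 120 122 119 117 119 120 122  84]
215 [177 178 162 120 122 120 118 117 145  80] [180 179 163 121 123 121 120 119 120  80]
216 [173 178 176 118 121 121 118 119 119  78] [176 180 171 120 123 122 119 119 118  78]
217 [147 178 178 118 120 121 120 120 111  92] [147 180 171 119 121 122 120 120 112  70]
218 [106 175 178 118 119 121 121 119  93  95] [106 176 172 119 120 122 121 119  95  80]
219 [ 93 158 179 120 118 120 120 119  88  88] [ 94 159 135 121 120 121 123 120  90  87]
220 [ 92 112 178 162 118 120 120 121  90  90] [ 94 114 121 121 119 121 122 121  92  92]
221 [ 91  95 165 170 120  91 119 118  88  93] [ 92  95 120 121 120  93 122 119  88  95]
```

The sleeve's edge profile hasn't changed, so it is still down. Pressing on slowly.

>>> carry_out:
  rows:
    - [[0, 0, 0.001, 0], [0, 0, 0.002, 0], [0, 0, 0.002, 0]]

```text
time_s: 23.68
tool_pos: [0.4918, 0.1134, 0.1126]
tcp_rot: [0.184, 0.983, 0.0, 0.0]
wrist_force: [-0.2, -1.0, 5.2]
gripper_width: 0.574
grasp_force: 38.5
```

```bash
cat > chk.py <<'E'
from h import *
s=arm.get_state();print(s['tool_pos'][2],s['wrist_force'])
b=save('scene','scene_l.png').astype(int)[:,:,::-1]; a=cv2.imread('pics/scene_q.png').astype(int)
print('sleeve diff',np.abs(a-b)[188:214,296:318].mean().round(1))
print([(np.round(d['xyz'],3).tolist(),round(d['p'],2)) for d in viewer.pinpoint('sleeve_top','scene')[:3]])
E
python3 chk.py
```

```text
0.11260924613955686 [-0.19279185 -0.95001881  5.2000295 ]
sleeve diff 20.7
[([0.494, 0.111, 0.097], 0.84)]
```

The sleeve has snapped up (top at 0.097). I'll ease up a little and then let go.

>>> carry_out:
  rows:
    - [[0, 0, -0.003, 0], [0, 0, -0.006, 0], [0, 0, -0.006, 0]]

```text
time_s: 24.15
tool_pos: [0.4917, 0.1134, 0.1156]
tcp_rot: [0.184, 0.983, 0.0, 0.0]
wrist_force: [0.9, 0.5, 2.6]
gripper_width: 0.576
grasp_force: 38.4
```

>>> carry_out:
  rows:
    - [[0, 0, 0, 0], [0, 0, 0, 0], [0, 0, 0, 0], [0, 0, 0, 0], [0, 0, 0, 0], [0, 0, 0, 0]]
  fingers: 0

```text
time_s: 24.9
tool_pos: [0.4917, 0.1134, 0.1155]
tcp_rot: [0.184, 0.983, 0.0, 0.0]
wrist_force: [0.6, 0.7, -0.1]
gripper_width: 0.997
grasp_force: 0.0
```

>>> carry_out:
  rows:
    - [[0, 0, -0.05, 0], [0, 0, -0.12, 0], [0, 0, -0.2, 0], [0, 0, -0.28, 0], [0, 0, -0.28, 0], [0, 0, -0.28, 0]]

```text
time_s: 25.65
tool_pos: [0.4913, 0.1134, 0.2549]
tcp_rot: [0.184, 0.983, -0.0, -0.0]
wrist_force: [0.0, 0.9, -1.1]
gripper_width: 1.0
grasp_force: 0.0
```

```bash
python3 chk.py
python3 - <<'E'
from h import *
a=save('scene','s9.png')[110:230,240:370]; b=save('wrist','w9.png')
for c in('scene','wrist'):
  for n in('gauge','gauge_dial'): print(c,n,[(np.round(d['xyz'],3).tolist(),round(d['p'],2)) for d in viewer.pinpoint(n,c)[:4]])
cv2.imwrite('pics/f.png',np.hstack([cv2.resize(a,(400,370),interpolation=cv2.INTER_CUBIC),cv2.resize(b[90:280,150:355],(400,370))])[:,:,::-1])
E
```

```text
0.25494428246410833 [ 0.04153997  0.91269605 -1.09710935]
sleeve diff 21.1
[([0.492, 0.115, 0.096], 0.55)]
scene gauge [([0.41, -0.212, -0.0], 0.83), ([0.696, -0.238, 0.004], 0.82), ([0.698, -0.013, 0.002], 0.59)]
scene gauge_dial [([0.485, 0.115, 0.15], 0.86), ([0.411, -0.213, 0.144], 0.66)]
wrist gauge [([0.411, -0.213, 0.001], 0.83), ([0.493, 0.112, 0.048], 0.74)]
wrist gauge_dial [([0.492, 0.119, 0.148], 0.78)]
```

View pics/f.png

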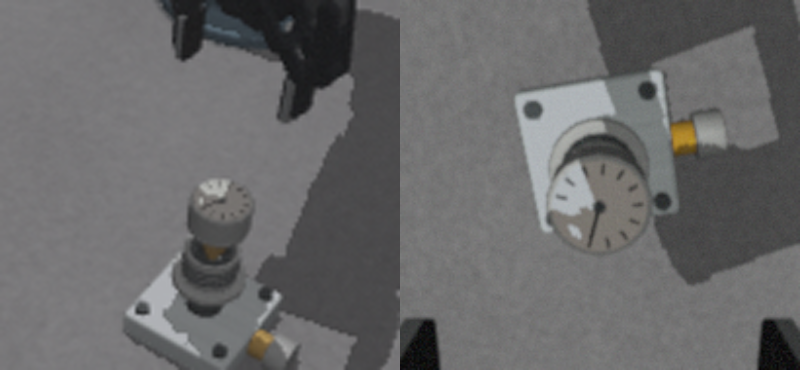

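The gauge stands upright in the coupler, at left picture (221,210). The sleeve is up with its neck showing below the flange, the nose is at about 0.048, and the gripper is clear.

```bash
python3 -c "
from bench import ticket
print(ticket.job_done())"
```

```text
the job is handed in; nothing more can be done
None
```

The gauge is in the coupler and let go: upright, nose about 48 mm above the bench, sleeve back up; I handed the job in at about 26 s, and no verdict was returned.

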